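Show a broken tensile test piece to the inspection camera

ROBOT

A 6-joint arm with a two-finger parallel gripper is mounted at the origin on the work surface. World frame = base frame: x ahead of the robot, y to its left, z up, the work surface at z = 0. Lengths are in m, angles in rad, forces in N, time in s.
With the tool pointing down it reaches from about 0.375 to 0.925 m from the base axis. Payload 5.7 kg.
Tool frame: the origin (TCP) lies between the finger pads; the fingertips stand 11 mm ahead of it and the grasp point (between the pads) lies 8 mm behind it (arm.tip_reach is the distance from the TCP to the fingertips, in m); z points along the fingers, y is the direction in which the jaws open and shut (so a half turn about z gives the same grasp; the last joint's range is limited). The gripper opens to 88 mm and grips with 3 to 60 N. Pads are 20 mm wide; open, the fingers measure 115 mm over their backs; the gripper's body (75 mm by 178 mm) begins 61 mm behind the grasp point.
Start: joints at [1.033, 0.359, 1.51, -0, 1.272, -0.115], TCP at [0.246, 0.547, 0.234] pointing down, gripper open.
Joint ranges: [-2.97, 2.97], [-1.01, 2.36], [0.21, 2.38], [-0.96, 4.11], [0.2, 2.71], [-2.98, 2.98]. Speed limits (rad/s): [2.39, 2.39, 3.14, 3.14, 3.14, 3.14].

INTERFACE

Orientations are given as a rotation vector (axis times angle).
In Python, from rig import arm gives the robot as it stands.
- The arm moves only by the tool carry_out, never from a script. Its argument "increments" is a list of rows, each an object with "gripper": the opening, from 0 (shut) to 1 (fully open); "dp": the shift along the tool's x, y, z in units of 0.08 m (1.0 is 0.08 m), a list of three; "angular": the turn, a rotation vector about the tool's x, y, z in units of 45 degrees (1.0 is 45 degrees), a list of three. In form: [{"gripper": gripper, "dp": [dx, dy, dz], "angular": [wx, wy, wz]}, ...]. A call has exactly 8 rows; each row is the pose to reach, as a shift and turn from the pose commanded when the call began, along the tool's axes at that moment; what a row does not reach only later rows make up. A row lasts 1/10 s, in which the tool goes at most 50 mm and 8.59 degrees, less where a joint would pass 70% of its speed; a pose out of reach is approached as far as the arm can. A call with a number of a shift or a turn outside -1 to 1 is refused whole. A call with a gripper value outside its range is refused whole. The fingers move at their own pace and stop on an object; "force" is the grip in N (left out, the last holds). Time passes only in rows, so rows that repeat a pose let the fingers close, or fill a call up. It gives the time, the measured TCP pose, the force and the opening at its end, in the units of the state.
- arm.sense(): the state, without advancing time (a new reading comes with each control period).
- arm.get_image(name): name is "scene" or "top"; returns a dict with "frame" (384x512x3 uint8, red, green, blue), "depth" (384x512 float32, m along the optical axis (not along the pixel's ray), 0 where there is no reading), "K" (3x3 intrinsics, pixels), "position" and "attitude" of the camera in the world. Camera axes: x right, y down, z forward; pixel columns grow to the right and rows downward; lengths in m; the calibration is good to about 2 mm. A picture is of the moment at which its call begins.
- arm.finish_job(): hands the job in, once; it reports no verdict.
Trained networks look in a picture, given as the dict that the camera call returned (one of the last four; its "shot" number tells which), for a name from the list of things; names that differ only in an ending like _2 or _b are one class to them, and where a whole thing is asked for, a point or a joint stands for the part that bears it (a point fixed in the world has none). Each returns a list of dicts, best first, with "conf" (0 to 1); they miss things now and then, are a little off and sometimes report something else, mostly with a low value. They report only what shows in the picture. A call takes as long as a camera call. They do not tell look-alikes from the thing itself.
- arm.trace(name, picture): "pixels" (384x512 bool, what is visible of it) and "uv" ([column, row] in pixels, amid what is visible of it).
- arm.pinpoint(name, picture): "uv" ([column, row] in pixels: a listed point, or the origin of a listed thing).
The state is a dict: "time_s": time; "joint_positions": joint angles; "dq": joint speeds; "effort": joint torques, N m; "tool_pos": TCP position; "ee_rot": TCP orientation; "ft_force": force on the tool from outside, world axes, zero at the start; "torque": the same for the moment, N m; "finger_gap": finger opening in m.
Only numpy, scipy, OpenCV 4.12 (cv2) and the standard library are available. Lean on these libraries where they do the work, as an engineer would, in place of code of your own. Each camera call takes 0.05 s, during which the arm holds its last target.

TASK

By its knob, pull the spring-loaded retaining slide of the test-piece holder out to its stop and leave it out, then lift the broken test piece out of the holder. Hold it up to the inspection camera with its thin broken end pointing straight into the lens, along the lens axis and centred on it, the broken face 60 mm from the lens, and finish while still holding it there, still, in the air. Do not touch the camera or its stand, and leave the jar, eyepiece and resin mount where they are.

Things in the scene. Friction and masses are not known exactly. Their poses are not given: they have to be found in the camera images.
- holder: Fixed aluminium holder, base plate 215 x 64 x 12 mm. Origin on the bench below the test piece's origin (within 2 mm), x from the slide end towards the broken end. Carries the piece's axis level 50 mm up: U block 60 mm high at x -60 to -30 mm, 55 mm high fork at x 50 to 62; between them only the base plate, room for fingers. Behind: spring housing 58 mm high, slide guides 65 mm high, 51 wide.
- gate (a joint): Pull-out of the steel retaining slide, m: 0 = in, 0.030 = at its stop; starts at 0 to 0.008. Moves level to the holder's -x. Its 32 mm wide tongue, 60 to 65 mm above the bench, covers the last 22 mm of the piece's tail when in; the tail is free from 0.022 on. A light spring (0.4 to 1.6 N) pulls it in but its friction (3 N) keeps it where it is left; pulling takes about 5 N.
- gate_knob (a point): Centre of the top of the slide's black upright round knob, 18 mm in diameter (20 in its lowest 5 mm), 33 mm tall, standing on the tongue; its top is 98 mm above the bench. On the holder's centre line at x = -78 mm minus the pull-out.
- test_bar: Broken half of a steel tensile test piece, loose, 0.14 to 0.26 kg, 128 mm long. Origin on its long axis, at about its centre of mass; x axis along it towards the broken end. Square shank 16 x 16 mm from x = -54 to 30 mm, taper to x = 38 mm, then a thin round part of 10 mm diameter that ends in the broken face at x = 74 mm.
- broken_end (a point): Centre of the broken face of the test piece, at x = 74 mm on its axis.
- camera: Inspection camera on a fixed stand, white, 140 mm long, with a 68 mm round white ring about the lens. Origin at the centre of the lens front, 195 mm above the bench; x runs along the lens axis from the lens back into the camera: it looks along its -x, 25 degrees below level. Nothing stands in front of the lens.
- view_point (a point): The point in the air on the lens axis 60 mm in front of the lens, 170 mm above the bench: where the centre of the broken face belongs. The test piece's x axis then points the same way as the camera's x axis (25 degrees upward, into the lens).
- camera_stand: White fixed stand of the camera: base 170 x 140 x 26 mm and a 24 mm round column. Origin on the bench; in its frame the base spans x -50 to 120 mm, and the view point is at x = -150, z = 170 mm; the camera rises to about 275 mm. Not to be touched.
- jar: Bystander: amber glass jar with a black cap, 60 mm in diameter, 85 mm high; origin at its underside.
- eyepiece: Bystander: black microscope eyepiece standing on end, 34 mm in diameter, 60 mm high; origin at its underside.
- mount: Bystander: black resin mount, a disc 32 mm in diameter, 18 mm high; origin at its underside.
There are look-alikes about, which are no part of the job. Of the things like the test_bar, leave any that is pink; of the rest the larger one is meant. What is shaped like the holder but red is not meant.

How it is judged:
On the way, in this order (a step that is already met when the one before it is completed fails the run):
1. the slide is pulled out to its stop while the test piece still lies in the holder (value of joint gate above 0.027 m and distance of test_bar from where it was at the start of the episode below 0.012 m), for 0.1 s.
2. the test piece is lifted out of the holder in the fingers (height (world z) of test_bar above 0.085 m and contact force between the fingers and test_bar above 0.5 N and contact force between holder and test_bar below 0.05 N), for 0.2 s.
At the end, for the whole second after the job is handed in: Only the fingers hold the test piece, at rest; broken face within 12 mm of the view point along the lens axis and 10 mm across it (each way); its axis within 0.16 rad of the lens axis, broken end to the lens; the slide still out by over 22 of its 30 mm (x of broken_end in the frame of view_point between -0.012 and 0.012 m and y of broken_end in the frame of view_point between -0.01 and 0.01 m and z of broken_end in the frame of view_point between -0.01 and 0.01 m and angle between the x axis of test_bar and the x axis of camera, either way round below 0.16 rad and x of test_bar in the frame of camera below -0.1 m and height (world z) of test_bar above 0.11 m and contact force between the fingers and test_bar above 0.5 N and contact force between each of holder, camera_stand and test_bar below 0.05 N and linear speed of test_bar below 0.02 m/s and angular speed of test_bar below 0.2 rad/s and value of joint gate above 0.022 m); the arm keeps its last pose, push and grip.
It fails at once if the camera or its stand is touched (contact force between any of test_bar, the fingers, the arm and camera_stand above 1 N).
It fails at once if a bystander is moved by more than 25 mm (distance of any of jar, eyepiece, mount from where it was at the start of the episode above 0.025 m).
It also fails if it takes over 53 s, if anything falls off the work surface, if the arm or the gripper's body presses on something with over 40 N, if the wrist force passes 120 N, or if a joint passes its speed limit or range.

## Working session

There is one attempt and no reset: what is moved stays moved. The work goes in short steps, Python scripts to look and compute and a tool call to move; the robot and the scene stay as the last step left them, time stands still between calls to the robot, and variables do not carry over. Pictures are saved under pics/ and viewed, and the job is handed in when it is done.

Besides the shell and the picture viewer there is one more tool, called after ">>>" by a JSON object that holds its "op" and its "data", one argument or row to a line. carry_out: Moves the arm, as the interface text tells. Its arguments: {"type":"object","properties":{"increments":{"type":"array","items":{"type":"object","properties":{"gripper":{"type":"number"},"dp":{"type":"array","items":{"type":"number","minimum":-1,"maximum":1}},"angular":{"type":"array","items":{"type":"number","minimum":-1,"maximum":1}}}}},"force":{"type":"number"}},"required":["increments"]}

```bash
ls; mkdir -p pics; cat > h.py <<'E'
import numpy as np, cv2
from scipy.spatial.transform import Rotation as R
from rig import arm
def save(img,name): cv2.imwrite('pics/'+name,img[:,:,::-1])
def rot(p):
    a=np.array(p['attitude'],float)
    return a if a.shape==(3,3) else (R.from_rotvec(a).as_matrix() if a.size==3 else R.from_quat(a).as_matrix())
def ray(p,uv):
    K=np.array(p['K']);d=np.array([(uv[0]-K[0,2])/K[0,0],(uv[1]-K[1,2])/K[1,1],1.0])
    return np.array(p['position']),rot(p)@d
def atz(p,uv,z):
    o,d=ray(p,uv);return o+d*(z-o[2])/d[2]
def cloud(p):
    K=np.array(p['K']);D=p['depth'];v,u=np.mgrid[:D.shape[0],:D.shape[1]]
    c=np.stack([(u-K[0,2])/K[0,0]*D,(v-K[1,2])/K[1,1]*D,D],-1)
    return c@rot(p).T+np.array(p['position'])
def proj(p,X):
    c=(np.asarray(X)-np.array(p['position']))@rot(p);q=c@np.array(p['K']).T
    return q[...,:2]/q[...,2:]
def tri(p1,u1,p2,u2):
    o1,d1=ray(p1,u1);o2,d2=ray(p2,u2)
    A=np.stack([d1,-d2],1);t=np.linalg.lstsq(A,o2-o1,rcond=None)[0]
    a=o1+d1*t[0];b=o2+d2*t[1];return (a+b)/2,np.linalg.norm(a-b)
E
python3 - <<'E'
from h import *
print(arm.sense())
for n in ['scene','top']:
    p=arm.get_image(n);save(p['frame'],n+'0.png');print(n,p['position'],p['attitude'],p['K'],p['shot'])
    for t in ['holder','gate_knob','test_bar','broken_end','camera','camera_stand','view_point','jar','eyepiece','mount']:
        print(t,[(np.round(r['uv'],1).tolist(),round(r['conf'],2)) for r in arm.pinpoint(t,p)])
E
```

```text
pics
{'time_s': 0.0, 'joint_positions': array([ 1.03286943e+00,  3.59501832e-01,  1.51139469e+00,  4.19148118e-05,
        1.27254126e+00, -1.15113701e-01]), 'dq': array([-0.0012713 ,  0.00060117,  0.00093714, -0.00182876, -0.00017123,
       -0.0002488 ]), 'effort': array([-8.86924972e-04, -5.15369833e+01, -2.70731449e+01,  6.71695964e-02,
        3.51293979e-02, -1.92540651e-04]), 'tool_pos': array([0.24585427, 0.54658743, 0.23282586]), 'ee_rot': array([-6.59103899e-01, -3.07102956e+00,  2.72445590e-03]), 'ft_force': array([-0.35906277,  0.76107549, -0.48541054]), 'torque': array([-2.87103992e-02, -5.39073570e-05,  1.89765081e-02]), 'finger_gap': 0.08784403020395473}
scene [ 1.17741165 -0.5938386   1.08326   ] [-2.27023839 -1.021287    0.37523752] [[463.90000227   0.         264.52766638]
 [  0.         463.90000227 193.5630249 ]
 [  0.           0.           1.        ]] 1
holder [([228.8, 211.8], 0.95)]
gate_knob [([179.2, 307.3], 0.96), ([209.5, 211.0], 0.6)]
test_bar [([260.2, 249.2], 0.72), ([226.7, 202.3], 0.51), ([180.4, 201.5], 0.42)]
broken_end [([240.4, 182.6], 0.67), ([2
[... 262 characters left out ...]
698] [-2.23210075  2.16644796 -0.06144646] [[396.503116     0.         248.96536236]
 [  0.         396.503116   196.36744858]
 [  0.           0.           1.        ]] 2
holder [([264.6, 226.1], 0.86), ([349.0, 155.6], 0.71)]
gate_knob [([299.7, 220.4], 0.7), ([386.9, 148.3], 0.57)]
test_bar [([270.5, 165.1], 0.81), ([267.9, 226.2], 0.71), ([292.5, 276.0], 0.41), ([137.4, 221.5], 0.2)]
broken_end [([238.6, 233.2], 0.73), ([280.5, 143.0], 0.68), ([308.8, 285.9], 0.42)]
camera [([136.2, 222.6], 0.94), ([240.8, 231.9], 0.38)]
camera_stand [([125.5, 217.4], 0.68)]
view_point []
jar [([269.8, 115.2], 0.77)]
eyepiece [([380.6, 216.7], 0.53)]
mount [([192.2, 119.4], 0.55), ([264.3, 222.5], 0.53)]
```

```bash
python3 - <<'E'
import cv2
for n in ['scene0','top0']:
    i=cv2.imread(f'pics/{n}.png');cv2.imwrite(f'pics/{n}b.png',cv2.resize(i,(800,600),interpolation=cv2.INTER_CUBIC))
E
```

```text
(no output)
```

View pics/scene0b.png

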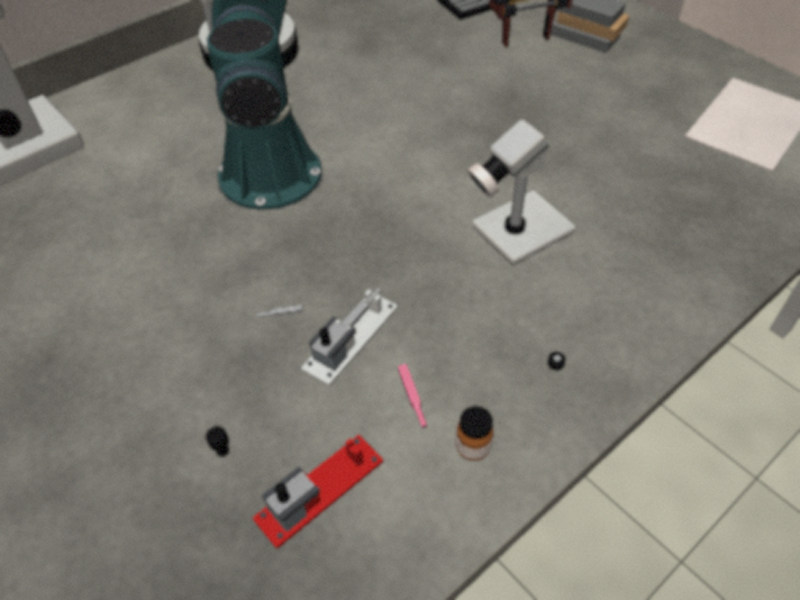

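View pics/top0b.png

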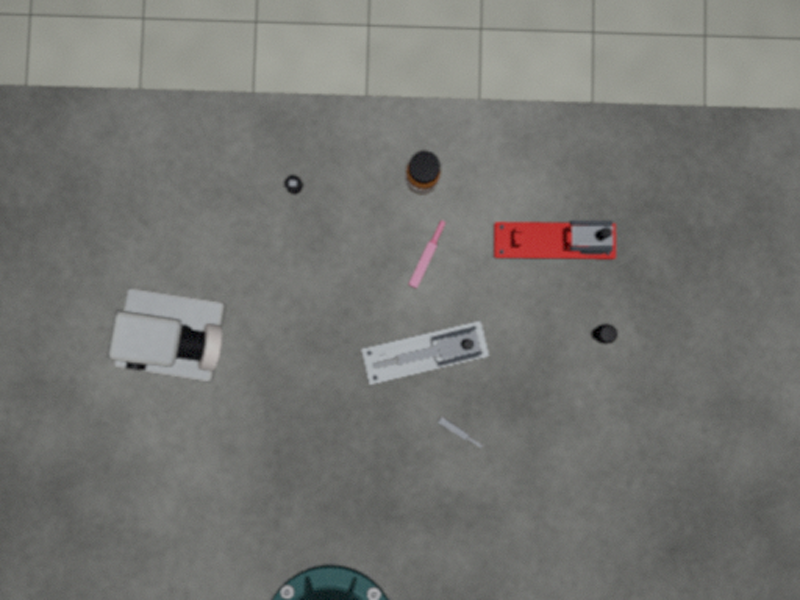

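The grey holder with its bar is at about (350,335) in the scene view and (425,352) in the top view, both enlarged. The pink bar (412,395 scene), the small loose grey bar (280,310 scene) and the red holder (318,490 scene) are look-alikes. The camera is at the left of the top view, its lens ring at (212,346). Next I measure and take confirming crops.

```bash
python3 - <<'E'
from h import *
P={n:arm.get_image(n) for n in ['scene','top']}
import pickle;pickle.dump(P,open('P0.pkl','wb'))
for n,p in P.items():
    C=cloud(p)
    for t in ['holder','gate_knob','test_bar','camera','camera_stand','jar','eyepiece','mount']:
        for r in arm.trace(t,p):
            if r['conf']<.3: continue
            m=r['pixels']&(p['depth']>0); X=C[m]
            print(n,t,round(r['conf'],2),np.round(r['uv']),m.sum(),np.round(np.median(X,0),3),'min',np.round(np.percentile(X,3,axis=0),3),'max',np.round(np.percentile(X,97,axis=0),3))
s,t=P['scene'],P['top']
print('knob',tri(s,[209.5,211],t,[299.7,220.4]),atz(s,[209.5,211],.098),atz(t,[299.7,220.4],.098))
print('bend',tri(s,[240.4,182.6],t,[238.6,233.2]),atz(s,[240.4,182.6],.05),atz(t,[238.6,233.2],.05))
print('bar',tri(s,[226.7,202.3],t,[267.9,226.2]),atz(s,[226.7,202.3],.05),atz(t,[267.9,226.2],.05))
print('holder',atz(s,[228.8,211.8],0),atz(t,[264.6,226.1],0))
print('cam',tri(s,[305.9,117.5],t,[136.2,222.6]))
print('stand',tri(s,[323.5,152.7],t,[125.5,217.4]),atz(s,[323.5,152.7],0),atz(t,[125.5,217.4],0))
def crop(p,c,w,h,name):
    x,y=c;i=p['frame'][y-h:y+h,x-w:x+w];save(cv2.resize(i,None,fx=6,fy=6,interpolation=cv2.INTER_CUBIC),name)
crop(s,(225,210),65,48,'c_s.png');crop(t,(275,226),65,48,'c_t.png')
crop(t,(115,218),65,48,'c_tc.png');crop(s,(325,125),65,48,'c_sc.png')
E
```

```text
scene holder 0.76 [201. 317.] 2515 [ 0.704 -0.397  0.013] min [ 0.665 -0.478  0.001] max [ 0.726 -0.277  0.073]
scene holder 0.67 [327. 100.] 1211 [0.512 0.221 0.24 ] min [0.472 0.154 0.192] max [0.538 0.277 0.272]
scene holder 0.65 [216. 219.] 1450 [ 0.508 -0.191  0.016] min [ 0.469 -0.253  0.004] max [ 0.538 -0.056  0.085]
scene holder 0.59 [303. 276.] 718 [ 0.809 -0.15   0.07 ] min [ 0.779 -0.168  0.003] max [ 0.829 -0.118  0.087]
scene holder 0.31 [230. 201.] 205 [ 0.484 -0.125  0.056] min [ 0.447 -0.167  0.007] max [ 0.5   -0.064  0.062]
scene gate_knob 0.71 [183. 311.] 411 [ 0.698 -0.43   0.065] min [ 0.68  -0.457  0.061] max [ 0.711 -0.394  0.099]
scene gate_knob 0.58 [209. 216.] 265 [ 0.509 -0.211  0.065] min [ 0.486 -0.236  0.061] max [ 0.523 -0.171  0.098]
scene test_bar 0.65 [232. 200.] 175 [ 0.486 -0.127  0.056] min [ 0.469 -0.164  0.044] max [ 0.498 -0.071  0.062]
scene test_bar 0.63 [262. 250.] 249 [ 0.659 -0.151  0.014] min [ 0.609 -0.177 -0.   ] max [ 0.72  -0.126  0.019]
scene camera 0.69 [327. 102.] 1212 [0.512 0.221 0.24 ] min [0.47  0.154 0.191] max [0.538 0.278 0
[... 1866 characters left out ...]
98     ] [ 0.50686378 -0.2154737   0.098     ]
bend (array([ 0.4668188 , -0.06475264,  0.06423408]), np.float64(0.006456670576783869)) [ 0.45488112 -0.05994495  0.05      ] [ 0.46815198 -0.06193485  0.05      ]
bar (array([ 0.48893718, -0.13821101,  0.05426781]), np.float64(0.00015109995907994691)) [ 0.48613097 -0.13626331  0.05      ] [ 0.48878788 -0.13850807  0.05      ]
holder [ 0.48469987 -0.13168688  0.        ] [ 0.48758692 -0.13217108  0.        ]
cam (array([0.49019017, 0.1667276 , 0.19284403]), np.float64(0.00464785345329455))
stand (array([ 0.49995418,  0.25207366, -0.00180482]), np.float64(0.000712595313320699)) [0.50091812 0.25033075 0.        ] [0.50018928 0.25182525 0.        ]
```

View pics/c_s.png

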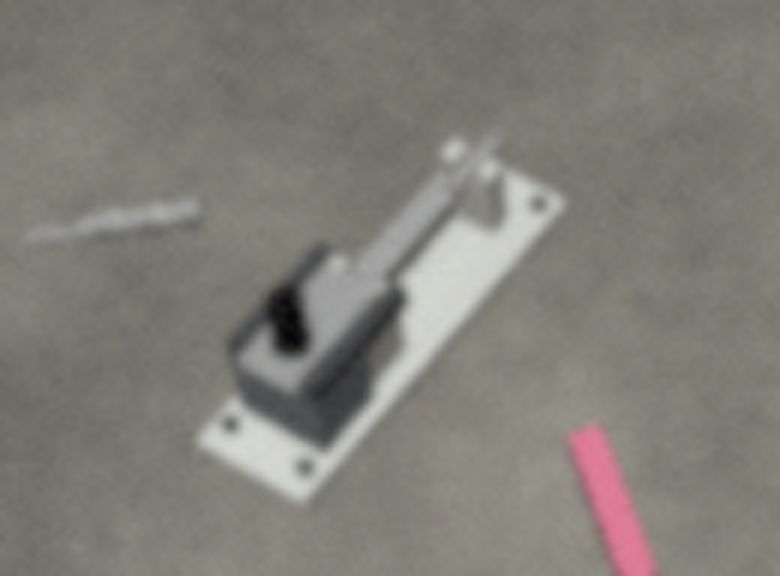

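View pics/c_t.png

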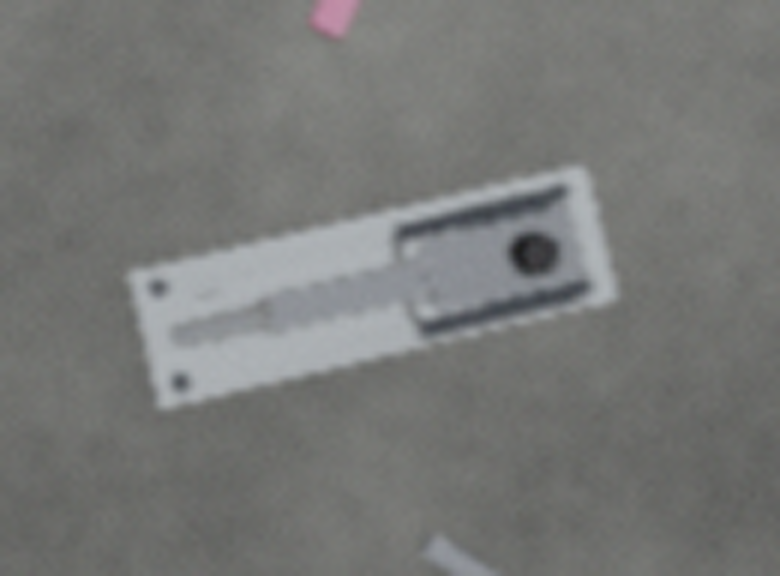

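View pics/c_tc.png

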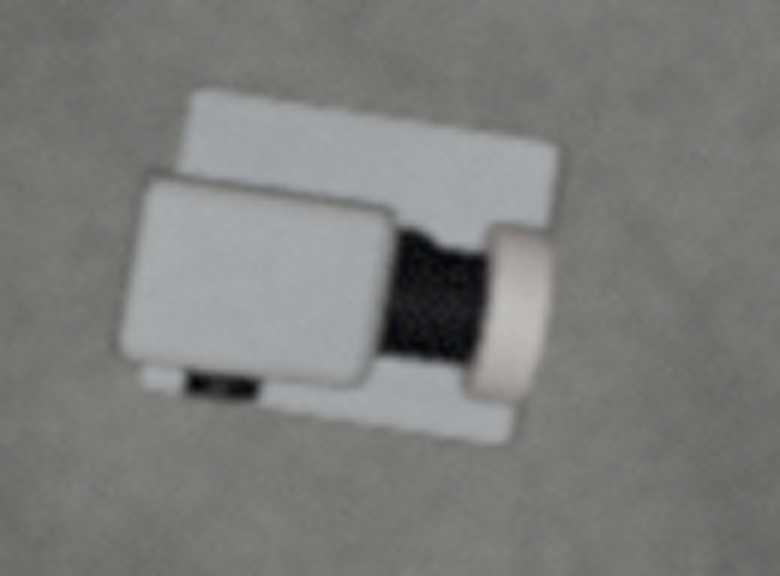

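View pics/c_sc.png

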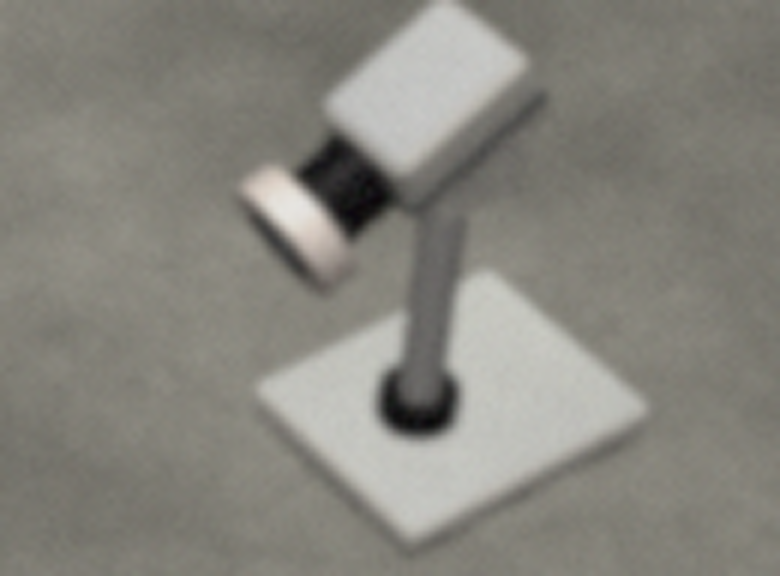

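The crops confirm it: the larger grey bar lies in the unpainted holder, and the small loose bar and pink bar are separate. Next I fit the plate rectangles to the clouds.

```bash
python3 - <<'E'
from h import *
import pickle;P=pickle.load(open('P0.pkl','rb'))
for n,p in P.items():
    C=cloud(p);ok=p['depth']>0
    def fit(box,z0,z1):
        m=ok&(C[...,2]>z0)&(C[...,2]<z1)&(C[...,0]>box[0])&(C[...,0]<box[1])&(C[...,1]>box[2])&(C[...,1]<box[3])
        return C[m]
    H=fit((.43,.56,-.28,-.02),.008,.017);r=cv2.minAreaRect((H[:,:2]*1000).astype(np.float32));print(n,'plate',r,len(H),np.median(H[:,2]))
    S=fit((.40,.62,.13,.40),.02,.032);r=cv2.minAreaRect((S[:,:2]*1000).astype(np.float32));print(n,'stand',r,len(S),np.median(S[:,2]))
    B=fit((.43,.53,-.17,-.04),.048,.064)
    m,_=None,None
    l=cv2.fitLine((B[:,:2]).astype(np.float32),cv2.DIST_HUBER,0,.001,.001).ravel();print('bar line',l,np.degrees(np.arctan2(l[0],l[1])),len(B)); 
    s=(B[:,:2]-l[2:])@l[:2];print(s.min(),s.max(),np.median(B[:,2]))
    T=fit((.43,.56,-.26,-.14),.0625,.068);r=cv2.minAreaRect((T[:,:2]*1000).astype(np.float32));print('tongue',r,np.median(T[:,2]),len(T))
    Kn=fit((.43,.56,-.26,-.14),.094,.104);print('knob',Kn.mean(0),np.ptp(Kn,axis=0),len(Kn))
    # camera body top
    Q=fit((.40,.60,.10,.36),.18,.30);print('cam',len(Q))
    Q2=Q[(Q[:,1]>.19)]
    if n=='top':
        c=Q2.mean(0);
        for _ in range(5):
            u,s,v=np.linalg.svd(Q2-Q2.mean(0),full_matrices=False);d=np.abs((Q2-Q2.mean(0))@v[2]);Q2=Q2[d<2.5*np.median(d)+.001]
        nn=v[2]*np.sign(v[2,2]);print('body normal',nn,'pitch',np.degrees(np.arccos(nn[2])),'heading(down dir)',np.degrees(np.arctan2(nn[1],nn[0])), len(Q2))
E
```

```text
scene plate ((491.6247253417969, -152.1480255126953), (65.70618438720703, 217.01483154296875), 14.224885940551758) 614 0.01188398829824655
scene stand ((508.895751953125, 291.43023681640625), (171.91847229003906, 144.07957458496094), 83.17042541503906) 1354 0.02516336182039003
bar line [ 0.28616357 -0.9581808   0.480652   -0.10982314] 163.37157 223
-0.05148370521776813 0.06839639443188425 0.05602425869838967
tongue ((502.896240234375, -201.0871124267578), (52.95659637451172, 76.44522094726562), 13.849241256713867) 0.0646394274636315 231
knob [ 0.5075441  -0.21647102  0.09734337] [0.01778778 0.01687852 0.00537511] 31
cam 1277
top plate ((490.52752685546875, -150.00730895996094), (63.98137283325195, 214.22413635253906), 14.910533905029297) 930 0.011244816199487473
top stand ((508.6621398925781, 293.2381286621094), (168.40980529785156, 139.68458557128906), 82.9918441772461) 1337 0.024739320448413427
bar line [ 0.28050774 -0.95985174  0.4836918  -0.12189627] 163.70947 297
-0.0638775859237131 0.05276910325835196 0.05607868439913921
tongue ((503.8144226074219, -199.08969116210938), (51.030548095703125, 74.70467376708984), 15.565072059631348) 0.06436660196716493 345
knob [ 0.50781279 -0.21380804  0.09710897] [0.01522088 0.01563828 0.00688877] 37
cam 2056
body normal [-0.05698242 -0.43615745  0.89806441] pitch 26.095202849029423 heading(down dir) -97.44333162251777 1279
```

```bash
cat >> h.py <<'E'
def Rt(heading,pitch=0):
    h=np.radians(heading);p=np.radians(pitch)
    hv=np.array([np.cos(h),np.sin(h),0]);x=np.cos(p)*hv+np.sin(p)*np.array([0,0,1.]);z=np.sin(p)*hv-np.cos(p)*np.array([0,0,1.])
    return np.stack([x,np.cross(z,x),z],1)
def plan(pos,heading,pitch=0):
    s=arm.sense();Rc=R.from_rotvec(s['ee_rot']).as_matrix()
    print('t',round(s['time_s'],2),'pos',np.round(s['tool_pos'],4),'F',np.round(s['ft_force'],1),'gap',round(s['finger_gap'],4),'j',np.round(s['joint_positions'],2))
    print('axes x',np.round(Rc[:,0],3),'z',np.round(Rc[:,2],3))
    print('dp',np.round(Rc.T@(np.array(pos)-s['tool_pos'])/.08,3),'ang',np.round(R.from_matrix(Rc.T@Rt(heading,pitch)).as_rotvec()/np.radians(45),3))
KN=np.array([.508,-.2145]);HD=104.5
E
python3 - <<'E'
from h import *
plan([*KN,.18],HD)
E
```

```text
t 2.0 pos [0.2462 0.5471 0.2336] F [-0.  -0.   0.3] gap 0.0877 j [ 1.03  0.36  1.51  0.    1.27 -0.12]
axes x [-0.912  0.41   0.   ] z [-0. -0. -1.]
dp [-6.891 -7.339  0.671] ang [-0.     0.     1.139]
```

>>> {"op": "carry_out", "data": {
  "increments": [
    {"gripper": 1,"dp": [0,0,-0.5],"angular": [0,0,0]},
    {"gripper": 1,"dp": [0,0,-1],"angular": [0,0,0]},
    {"gripper": 1,"dp": [0,-0.5,-1],"angular": [0,0,0]},
    {"gripper": 1,"dp": [0,-1,-1],"angular": [0,0,0.2]},
    {"gripper": 1,"dp": [0,-1,-1],"angular": [0,0,0.4]},
    {"gripper": 1,"dp": [0,-1,-1],"angular": [0,0,0.6]},
    {"gripper": 1,"dp": [0,-1,-1],"angular": [0,0,0.8]},
    {"gripper": 1,"dp": [0,-1,-1],"angular": [0,0,1]}
  ]
}}

```text
time_s: 2.8
tool_pos: [0.2133, 0.474, 0.3138]
ee_rot: [-1.747, -2.611, -0.0]
ft_force: [-1.3, 0.6, -0.7]
finger_gap: 0.0881
```

```bash
python3 - <<'E'
from h import *
plan([*KN,.38],HD)
E
```

```text
t 2.8 pos [0.2133 0.474  0.3138] F [-1.3  0.6 -0.7] gap 0.0881 j [1.02 0.18 1.57 0.   1.4  0.62]
axes x [-0.382  0.924  0.   ] z [ 0.  0. -1.]
dp [-9.361  0.118 -0.828] ang [ 0.    -0.     0.177]
```

>>> {"op": "carry_out", "data": {
  "increments": [
    {"gripper": 1,"dp": [0,0.2,-0.5],"angular": [0,0,0.05]},
    {"gripper": 1,"dp": [-0.2,0.5,-1],"angular": [0,0,0.1]},
    {"gripper": 1,"dp": [-0.6,0.7,-1],"angular": [0,0,0.17]},
    {"gripper": 1,"dp": [-1,0.7,-1],"angular": [0,0,0.17]},
    {"gripper": 1,"dp": [-1,0.7,-1],"angular": [0,0,0.17]},
    {"gripper": 1,"dp": [-1,0.7,-1],"angular": [0,0,0.17]},
    {"gripper": 1,"dp": [-1,0.7,-1],"angular": [0,0,0.17]},
    {"gripper": 1,"dp": [-1,0.7,-1],"angular": [0,0,0.17]}
  ]
}}

```text
time_s: 3.6
tool_pos: [0.2954, 0.4229, 0.3935]
ee_rot: [-1.907, -2.496, 0.0]
ft_force: [0.4, 0.2, -0.2]
finger_gap: 0.0876
```

>>> {"op": "carry_out", "data": {
  "increments": [
    {"gripper": 1,"dp": [-0.3,0,0],"angular": [0,0,0]},
    {"gripper": 1,"dp": [-0.8,0,0],"angular": [0,0,0]},
    {"gripper": 1,"dp": [-1,0,0],"angular": [0,0,0]},
    {"gripper": 1,"dp": [-1,0,0],"angular": [0,0,0]},
    {"gripper": 1,"dp": [-1,0,0],"angular": [0,0,0]},
    {"gripper": 1,"dp": [-1,0,0],"angular": [0,0,0]},
    {"gripper": 1,"dp": [-1,0,0],"angular": [0,0,0]},
    {"gripper": 1,"dp": [-1,0,0],"angular": [0,0,0]}
  ]
}}

```text
time_s: 4.4
tool_pos: [0.3167, 0.3456, 0.3935]
ee_rot: [-1.908, -2.496, 0.0]
ft_force: [-1.1, -0.5, 0.2]
finger_gap: 0.0877
```

```bash
python3 - <<'E'
from h import *
plan([*KN,.38],HD)
E
```

```text
t 4.4 pos [0.3167 0.3456 0.3935] F [-1.1 -0.5  0.2] gap 0.0877 j [0.68 0.05 1.52 0.   1.57 0.42]
axes x [-0.262  0.965 -0.   ] z [-0. -0. -1.]
dp [-7.383  0.47   0.169] ang [-0.     0.     0.016]
```

>>> {"op": "carry_out", "data": {
  "increments": [
    {"gripper": 1,"dp": [-0.4,0.1,0],"angular": [0,0,0]},
    {"gripper": 1,"dp": [-0.8,0.1,0],"angular": [0,0,0]},
    {"gripper": 1,"dp": [-1,0.1,0],"angular": [0,0,0]},
    {"gripper": 1,"dp": [-1,0.1,0],"angular": [0,0,0]},
    {"gripper": 1,"dp": [-1,0.1,0],"angular": [0,0,0]},
    {"gripper": 1,"dp": [-1,0.1,0],"angular": [0,0,0]},
    {"gripper": 1,"dp": [-1,0.1,0],"angular": [0,0,0]},
    {"gripper": 1,"dp": [-1,0.1,0],"angular": [0,0,0]}
  ]
}}

```text
time_s: 5.2
tool_pos: [0.3453, 0.2704, 0.3936]
ee_rot: [-1.908, -2.496, 0.0]
ft_force: [-0.2, 0.0, -0.3]
finger_gap: 0.0883
```

>>> {"op": "carry_out", "data": {
  "increments": [
    {"gripper": 1,"dp": [-0.4,0.1,0],"angular": [0,0,0]},
    {"gripper": 1,"dp": [-0.8,0.1,0],"angular": [0,0,0]},
    {"gripper": 1,"dp": [-1,0.1,0],"angular": [0,0,0]},
    {"gripper": 1,"dp": [-1,0.1,0],"angular": [0,0,0]},
    {"gripper": 1,"dp": [-1,0.1,0],"angular": [0,0,0]},
    {"gripper": 1,"dp": [-1,0.1,0],"angular": [0,0,0]},
    {"gripper": 1,"dp": [-1,0.1,0],"angular": [0,0,0]},
    {"gripper": 1,"dp": [-1,0.1,0],"angular": [0,0,0]}
  ]
}}

```text
time_s: 6.0
tool_pos: [0.374, 0.1953, 0.3936]
ee_rot: [-1.908, -2.496, 0.0]
ft_force: [0.1, 0.2, -0.1]
finger_gap: 0.0875
```

>>> {"op": "carry_out", "data": {
  "increments": [
    {"gripper": 1,"dp": [-0.4,0.1,0],"angular": [0,0,0]},
    {"gripper": 1,"dp": [-0.8,0.1,0],"angular": [0,0,0]},
    {"gripper": 1,"dp": [-1,0.1,0],"angular": [0,0,0]},
    {"gripper": 1,"dp": [-1,0.1,0],"angular": [0,0,0]},
    {"gripper": 1,"dp": [-1,0.1,0],"angular": [0,0,0]},
    {"gripper": 1,"dp": [-1,0.1,0],"angular": [0,0,0]},
    {"gripper": 1,"dp": [-1,0.1,0],"angular": [0,0,0]},
    {"gripper": 1,"dp": [-1,0.1,0],"angular": [0,0,0]}
  ]
}}

```text
time_s: 6.8
tool_pos: [0.4026, 0.1202, 0.3937]
ee_rot: [-1.908, -2.496, -0.0]
ft_force: [-0.2, 0.4, 0.2]
finger_gap: 0.0878
```

>>> {"op": "carry_out", "data": {
  "increments": [
    {"gripper": 0.7,"dp": [-0.4,0,0],"angular": [0,0,0]},
    {"gripper": 0.7,"dp": [-0.8,0,0.2],"angular": [0,0,0]},
    {"gripper": 0.7,"dp": [-1,0,0.5],"angular": [0,0,0]},
    {"gripper": 0.7,"dp": [-1,0,0.8],"angular": [0,0,0]},
    {"gripper": 0.7,"dp": [-1,0,0.8],"angular": [0,0,0]},
    {"gripper": 0.7,"dp": [-1,0,0.8],"angular": [0,0,0]},
    {"gripper": 0.7,"dp": [-1,0,0.8],"angular": [0,0,0]},
    {"gripper": 0.7,"dp": [-1,0,0.8],"angular": [0,0,0]}
  ]
}}

```text
time_s: 7.6
tool_pos: [0.4245, 0.0427, 0.331]
ee_rot: [1.907, 2.494, 0.002]
ft_force: [0.4, 0.2, 0.5]
finger_gap: 0.0614
```

```bash
python3 - <<'E'
from h import *
plan([*KN,.15],HD)
E
```

```text
t 7.6 pos [0.4245 0.0427 0.331 ] F [0.4 0.2 0.5] gap 0.0614 j [-0.06  0.01  1.71 -0.    1.42 -0.33]
axes x [-0.262  0.965 -0.001] z [ 0.002 -0.    -1.   ]
dp [-3.375  0.159  2.265] ang [0.003 0.001 0.016]
```

>>> {"op": "carry_out", "data": {
  "increments": [
    {"gripper": 0.7,"dp": [-0.4,0,0.2],"angular": [0,0,0]},
    {"gripper": 0.7,"dp": [-0.8,0,0.4],"angular": [0,0,0]},
    {"gripper": 0.7,"dp": [-1,0.05,0.6],"angular": [0,0,0.016]},
    {"gripper": 0.7,"dp": [-1,0.05,0.6],"angular": [0,0,0.016]},
    {"gripper": 0.7,"dp": [-1,0.05,0.6],"angular": [0,0,0.016]},
    {"gripper": 0.7,"dp": [-1,0.05,0.6],"angular": [0,0,0.016]},
    {"gripper": 0.7,"dp": [-1,0.05,0.6],"angular": [0,0,0.016]},
    {"gripper": 0.7,"dp": [-1,0.05,0.6],"angular": [0,0,0.016]}
  ]
}}

```text
time_s: 8.4
tool_pos: [0.4486, -0.0333, 0.2824]
ee_rot: [1.923, 2.483, 0.001]
ft_force: [-0.6, -0.8, 0.6]
finger_gap: 0.0618
```

>>> {"op": "carry_out", "data": {
  "increments": [
    {"gripper": 0.7,"dp": [-0.4,0,0.2],"angular": [0,0,0]},
    {"gripper": 0.7,"dp": [-0.8,0,0.4],"angular": [0,0,0]},
    {"gripper": 0.7,"dp": [-1,0.05,0.8],"angular": [0,0,0]},
    {"gripper": 0.7,"dp": [-1,0.05,0.8],"angular": [0,0,0]},
    {"gripper": 0.7,"dp": [-1,0.05,0.8],"angular": [0,0,0]},
    {"gripper": 0.7,"dp": [-1,0.05,0.8],"angular": [0,0,0]},
    {"gripper": 0.7,"dp": [-1,0.05,0.8],"angular": [0,0,0]},
    {"gripper": 0.7,"dp": [-1,0.05,0.8],"angular": [0,0,0]}
  ]
}}

```text
time_s: 9.2
tool_pos: [0.4727, -0.1099, 0.2188]
ee_rot: [1.922, 2.482, 0.001]
ft_force: [1.1, 0.4, 0.3]
finger_gap: 0.0616
```

>>> {"op": "carry_out", "data": {
  "increments": [
    {"gripper": 0.7,"dp": [-0.4,0,0.2],"angular": [0,0,0]},
    {"gripper": 0.7,"dp": [-0.8,0,0.4],"angular": [0,0,0]},
    {"gripper": 0.7,"dp": [-1,0.05,0.8],"angular": [0,0,0]},
    {"gripper": 0.7,"dp": [-1,0.05,0.8],"angular": [0,0,0]},
    {"gripper": 0.7,"dp": [-1,0.05,0.8],"angular": [0,0,0]},
    {"gripper": 0.7,"dp": [-1,0.05,0.8],"angular": [0,0,0]},
    {"gripper": 0.7,"dp": [-1,0.05,0.8],"angular": [0,0,0]},
    {"gripper": 0.7,"dp": [-1,0.05,0.8],"angular": [0,0,0]}
  ]
}}

```text
time_s: 10.0
tool_pos: [0.4965, -0.1864, 0.1548]
ee_rot: [1.923, 2.482, 0.0]
ft_force: [-0.4, -0.2, 0.1]
finger_gap: 0.0614
```

```bash
python3 - <<'E'
from h import *
plan([*KN,.084],HD)
s=arm.get_image('scene');save(cv2.resize(s['frame'][150:270,130:290],None,fx=5,fy=5),'k1.png')
E
```

```text
t 10.0 pos [ 0.4965 -0.1864  0.1548] F [-0.4 -0.2  0.1] gap 0.0614 j [-0.49  0.35  1.75 -0.    1.04 -0.74]
axes x [-0.25   0.968 -0.001] z [ 0.002 -0.001 -1.   ]
dp [-0.375  0.05   0.886] ang [ 0.002  0.002 -0.   ]
```

View pics/k1.png

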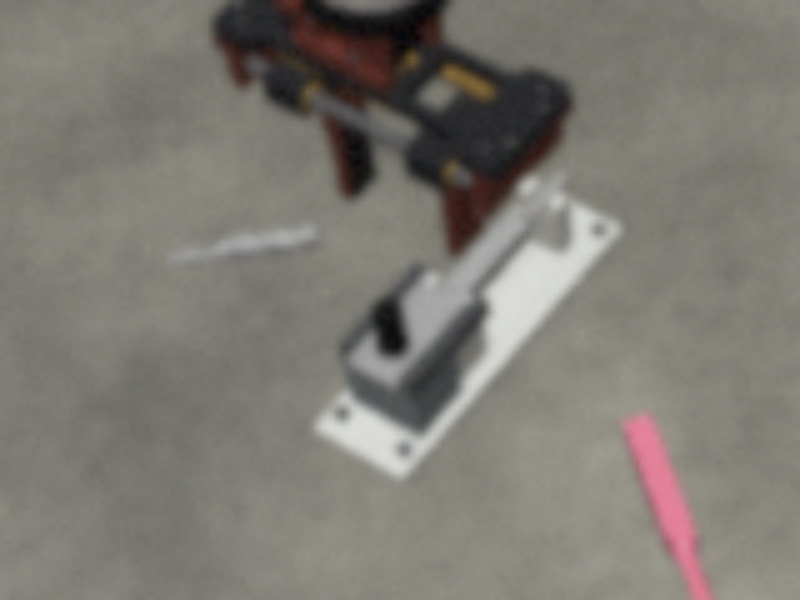

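The fingers are above and ahead of the knob (390,325 in the crop) and lie across the holder. Next they go down over the knob and grip it.

>>> {"op": "carry_out", "data": {
  "increments": [
    {"gripper": 0.7,"dp": [-0.375,0.05,0.1],"angular": [0,0,0]},
    {"gripper": 0.7,"dp": [-0.375,0.05,0.4],"angular": [0,0,0]},
    {"gripper": 0.7,"dp": [-0.375,0.05,0.7],"angular": [0,0,0]},
    {"gripper": 0.7,"dp": [-0.375,0.05,0.88],"angular": [0,0,0]},
    {"gripper": 0.7,"dp": [-0.375,0.05,0.88],"angular": [0,0,0]},
    {"gripper": 0.0,"dp": [-0.375,0.05,0.88],"angular": [0,0,0]},
    {"gripper": 0.0,"dp": [-0.375,0.05,0.88],"angular": [0,0,0]},
    {"gripper": 0.0,"dp": [-0.375,0.05,0.88],"angular": [0,0,0]}
  ],
  "force": 20
}}

```text
time_s: 10.85
tool_pos: [0.5082, -0.2152, 0.0844]
ee_rot: [1.923, 2.481, 0.0]
ft_force: [0.1, -1.0, -0.2]
finger_gap: 0.041
```

>>> {"op": "carry_out", "data": {
  "increments": [
    {"gripper": 0.0,"dp": [0,0,0],"angular": [0,0,0]},
    {"gripper": 0.0,"dp": [0,0,0],"angular": [0,0,0]},
    {"gripper": 0.0,"dp": [0,0,0],"angular": [0,0,0]},
    {"gripper": 0.0,"dp": [0,0,0],"angular": [0,0,0]},
    {"gripper": 0.0,"dp": [0,0,0],"angular": [0,0,0]},
    {"gripper": 0.0,"dp": [0,0,0],"angular": [0,0,0]},
    {"gripper": 0.0,"dp": [0,0,0],"angular": [0,0,0]},
    {"gripper": 0.0,"dp": [0,0,0],"angular": [0,0,0]}
  ]
}}

```text
time_s: 11.65
tool_pos: [0.5061, -0.2151, 0.0835]
ee_rot: [-1.923, -2.482, 0.003]
ft_force: [-4.7, -2.5, 5.6]
finger_gap: 0.0167
```

```bash
python3 - <<'E'
from h import *
plan([*KN,.084],HD)
E
```

```text
t 11.65 pos [ 0.5061 -0.2151  0.0835] F [-4.7 -2.5  5.6] gap 0.0167 j [-0.53  0.47  1.77 -0.    0.9  -0.78]
axes x [-0.25   0.968  0.   ] z [-0.002 -0.    -1.   ]
dp [ 0.002  0.025 -0.006] ang [-0.003 -0.    -0.001]
```

>>> {"op": "carry_out", "data": {
  "increments": [
    {"gripper": 0.0,"dp": [-0.05,0,0],"angular": [0,0,0]},
    {"gripper": 0.0,"dp": [-0.1,0,0],"angular": [0,0,0]},
    {"gripper": 0.0,"dp": [-0.15,0,0],"angular": [0,0,0]},
    {"gripper": 0.0,"dp": [-0.2,0,0],"angular": [0,0,0]},
    {"gripper": 0.0,"dp": [-0.25,0,0],"angular": [0,0,0]},
    {"gripper": 0.0,"dp": [-0.3,0,0],"angular": [0,0,0]},
    {"gripper": 0.0,"dp": [-0.34,0,0],"angular": [0,0,0]},
    {"gripper": 0.0,"dp": [-0.34,0,0],"angular": [0,0,0]}
  ]
}}

```text
time_s: 12.45
tool_pos: [0.5124, -0.2391, 0.0835]
ee_rot: [-1.922, -2.478, -0.001]
ft_force: [-3.9, 6.7, 8.7]
finger_gap: 0.0169
```

```bash
python3 - <<'E'
from h import *
plan([*KN,.084],HD)
s=arm.get_image('scene');save(cv2.resize(s['frame'][150:270,130:290],None,fx=5,fy=5),'k2.png')
E
```

```text
t 12.45 pos [ 0.5124 -0.2391  0.0835] F [-3.9  6.7  8.7] gap 0.0169 j [-0.56  0.49  1.74  0.    0.92 -0.81]
axes x [-0.249  0.969  0.005] z [-0.003  0.004 -1.   ]
dp [ 0.312  0.023 -0.005] ang [-0.003 -0.006 -0.002]
```

View pics/k2.png

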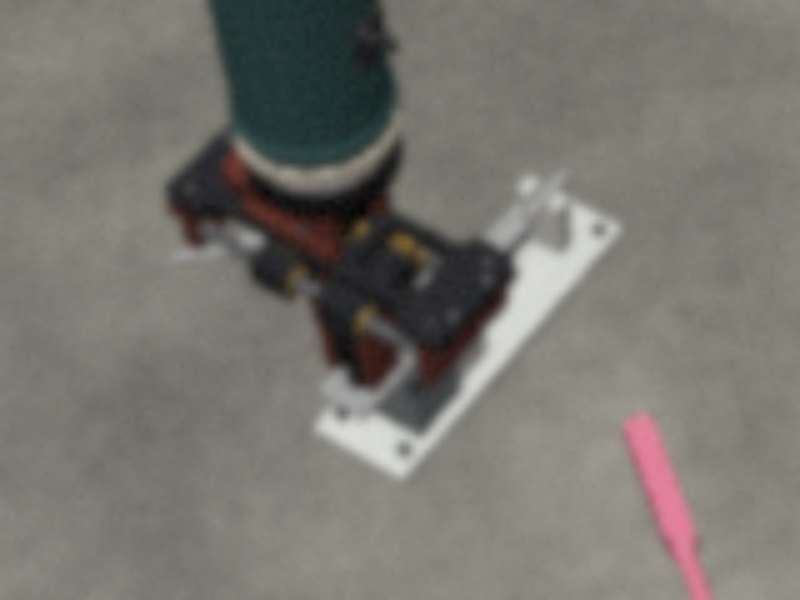

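The slide is out in the crop, with its end plate now past the housing. I pull a little further to find the stop by force.

>>> {"op": "carry_out", "data": {
  "increments": [
    {"gripper": 0.0,"dp": [-0.02,0,0],"angular": [0,0,0]},
    {"gripper": 0.0,"dp": [-0.04,0,0],"angular": [0,0,0]},
    {"gripper": 0.0,"dp": [-0.06,0,0],"angular": [0,0,0]},
    {"gripper": 0.0,"dp": [-0.06,0,0],"angular": [0,0,0]},
    {"gripper": 0.0,"dp": [-0.06,0,0],"angular": [0,0,0]},
    {"gripper": 0.0,"dp": [-0.06,0,0],"angular": [0,0,0]},
    {"gripper": 0.0,"dp": [-0.06,0,0],"angular": [0,0,0]},
    {"gripper": 0.0,"dp": [-0.06,0,0],"angular": [0,0,0]}
  ]
}}

```text
time_s: 13.3
tool_pos: [0.5125, -0.2398, 0.0834]
ee_rot: [-1.92, -2.474, -0.007]
ft_force: [-3.7, 18.2, 15.5]
finger_gap: 0.0169
```

```bash
python3 - <<'E'
from h import *
plan([*KN,.084],HD)
E
```

```text
t 13.3 pos [ 0.5125 -0.2398  0.0834] F [-3.7 18.2 15.5] gap 0.0169 j [-0.56  0.49  1.73  0.01  0.93 -0.82]
axes x [-0.248  0.969  0.011] z [-0.006  0.01  -1.   ]
dp [ 0.321  0.023 -0.004] ang [-0.004 -0.014 -0.003]
```

The stop is reached: the force rose to 18 N with only 0.7 mm more travel, 25.5 mm in all. I relax, release and rise.

>>> {"op": "carry_out", "data": {
  "increments": [
    {"gripper": 0.0,"dp": [0.06,0,0],"angular": [0,0,0]},
    {"gripper": 0.5,"dp": [0.06,0,0],"angular": [0,0,0]},
    {"gripper": 0.7,"dp": [0.06,0,0],"angular": [0,0,0]},
    {"gripper": 0.7,"dp": [0.06,0,0],"angular": [0,0,0]},
    {"gripper": 0.7,"dp": [0.06,0,-0.2],"angular": [0,0,0]},
    {"gripper": 0.7,"dp": [0.06,0,-0.5],"angular": [0,0,0]},
    {"gripper": 0.7,"dp": [0.06,0,-0.8],"angular": [0,0,0]},
    {"gripper": 0.7,"dp": [0.06,0,-0.8],"angular": [0,0,0]}
  ]
}}

```text
time_s: 14.1
tool_pos: [0.5165, -0.2429, 0.1502]
ee_rot: [1.921, 2.478, 0.001]
ft_force: [-0.1, -0.4, -0.1]
finger_gap: 0.0613
```

```bash
python3 - <<'E'
from h import *
plan([.4855,-.135,.14],HD)
E
```

```text
t 14.1 pos [ 0.5165 -0.2429  0.1502] F [-0.1 -0.4 -0.1] gap 0.0613 j [-0.56  0.4   1.67 -0.    1.06 -0.81]
axes x [-0.249  0.969 -0.005] z [ 0.005 -0.003 -1.   ]
dp [ 1.404 -0.04   0.121] ang [ 0.005  0.006 -0.002]
```

>>> {"op": "carry_out", "data": {
  "increments": [
    {"gripper": 0.7,"dp": [0.4,0,0],"angular": [0,0,0]},
    {"gripper": 0.7,"dp": [0.8,0,0],"angular": [0,0,0]},
    {"gripper": 0.7,"dp": [0.8,0,0],"angular": [0,0,0]},
    {"gripper": 0.7,"dp": [0.8,0,0],"angular": [0,0,0]},
    {"gripper": 0.7,"dp": [0.8,0,0],"angular": [0,0,0]},
    {"gripper": 0.7,"dp": [0.8,0,0],"angular": [0,0,0]},
    {"gripper": 0.7,"dp": [0.8,0,0],"angular": [0,0,0]},
    {"gripper": 0.7,"dp": [0.8,0,0],"angular": [0,0,0]}
  ]
}}

```text
time_s: 14.9
tool_pos: [0.4984, -0.1798, 0.1472]
ee_rot: [1.925, 2.482, -0.0]
ft_force: [0.1, -1.3, -0.3]
finger_gap: 0.0614
```

>>> {"op": "carry_out", "data": {
  "increments": [
    {"gripper": 0.7,"dp": [0.3,-0.04,0],"angular": [0,0,0]},
    {"gripper": 0.7,"dp": [0.6,-0.04,0],"angular": [0,0,0]},
    {"gripper": 0.7,"dp": [0.6,-0.04,0.2],"angular": [0,0,0]},
    {"gripper": 0.7,"dp": [0.6,-0.04,0.4],"angular": [0,0,0]},
    {"gripper": 0.7,"dp": [0.6,-0.04,0.4],"angular": [0,0,0]},
    {"gripper": 0.7,"dp": [0.6,-0.04,0.4],"angular": [0,0,0]},
    {"gripper": 0.7,"dp": [0.6,-0.04,0.4],"angular": [0,0,0]},
    {"gripper": 0.7,"dp": [0.6,-0.04,0.4],"angular": [0,0,0]}
  ]
}}

```text
time_s: 15.7
tool_pos: [0.4838, -0.1339, 0.116]
ee_rot: [1.924, 2.482, 0.0]
ft_force: [-0.9, -0.6, 0.3]
finger_gap: 0.0616
```

```bash
python3 - <<'E'
from h import *
plan([.4855,-.135,.042],HD)
s=arm.get_image('scene');save(cv2.resize(s['frame'][150:270,130:290],None,fx=5,fy=5),'b1.png')
t=arm.get_image('top');save(cv2.resize(t['frame'][166:286,200:360],None,fx=5,fy=5),'b1t.png')
C=cloud(s);k=[(np.round(r['conf'],2),np.round(r['uv'],1),atz(s,r['uv'],.098)) for r in arm.pinpoint('gate_knob',s)];print(k)
E
```

```text
t 15.7 pos [ 0.4838 -0.1339  0.116 ] F [-0.9 -0.6  0.3] gap 0.0616 j [-0.41  0.37  1.85 -0.    0.92 -0.66]
axes x [-0.249  0.968 -0.001] z [ 0.001 -0.001 -1.   ]
dp [-0.017  0.016  0.925] ang [ 0.001  0.001 -0.002]
[(np.float64(0.95), array([177.6, 311. ]), array([ 0.69195049, -0.43833342,  0.098     ])), (np.float64(0.65), array([202. , 218.4]), array([ 0.51738523, -0.24003168,  0.098     ]))]
```

View pics/b1.png

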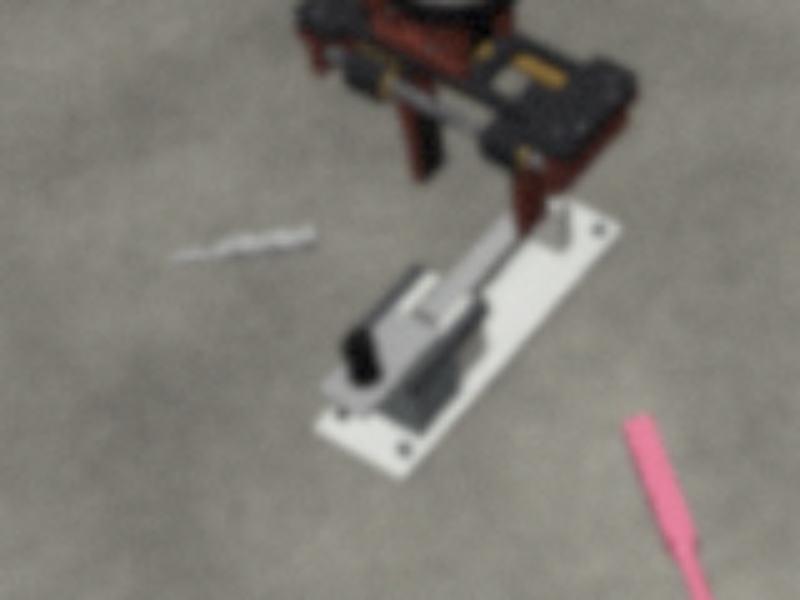

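View pics/b1t.png

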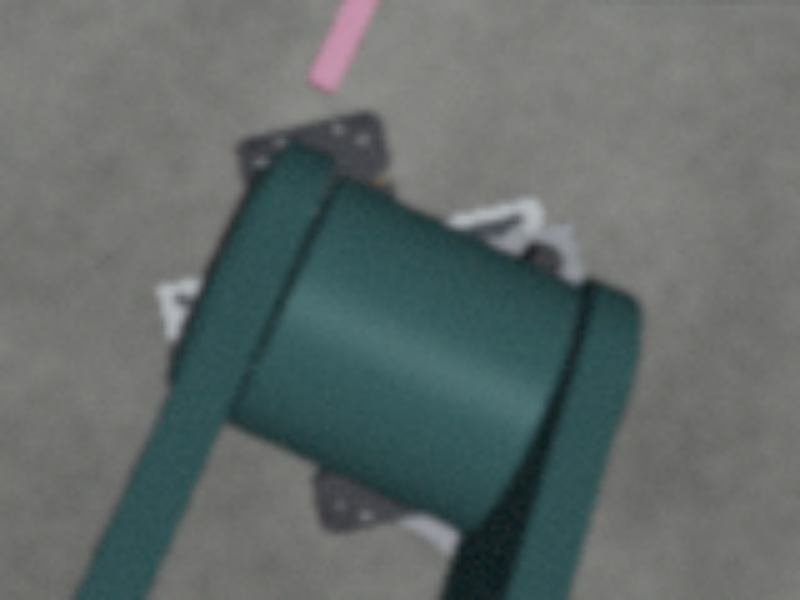

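The slide stays out: its knob is now at (362,355) and the bar's tail edge shows at (425,315), uncovered. The fingers straddle the shank, so I go down and grip.

>>> {"op": "carry_out", "data": {
  "increments": [
    {"gripper": 0.7,"dp": [-0.02,0.02,0.2],"angular": [0,0,0]},
    {"gripper": 0.7,"dp": [-0.02,0.02,0.5],"angular": [0,0,0]},
    {"gripper": 0.7,"dp": [-0.02,0.02,0.8],"angular": [0,0,0]},
    {"gripper": 0.7,"dp": [-0.02,0.02,0.93],"angular": [0,0,0]},
    {"gripper": 0.7,"dp": [-0.02,0.02,0.93],"angular": [0,0,0]},
    {"gripper": 0.0,"dp": [-0.02,0.02,0.93],"angular": [0,0,0]},
    {"gripper": 0.0,"dp": [-0.02,0.02,0.93],"angular": [0,0,0]},
    {"gripper": 0.0,"dp": [-0.02,0.02,0.93],"angular": [0,0,0]}
  ],
  "force": 30
}}

```text
time_s: 16.65
tool_pos: [0.4859, -0.135, 0.0418]
ee_rot: [1.924, 2.482, 0.001]
ft_force: [0.9, -0.6, -0.2]
finger_gap: 0.0409
```

>>> {"op": "carry_out", "data": {
  "increments": [
    {"gripper": 0.0,"dp": [0,0,0],"angular": [0,0,0]},
    {"gripper": 0.0,"dp": [0,0,0],"angular": [0,0,0]},
    {"gripper": 0.0,"dp": [0,0,0],"angular": [0,0,0]},
    {"gripper": 0.0,"dp": [0,0,0],"angular": [0,0,0]},
    {"gripper": 0.0,"dp": [0,0,0],"angular": [0,0,0]},
    {"gripper": 0.0,"dp": [0,0,0],"angular": [0,0,0]},
    {"gripper": 0.0,"dp": [0,0,0],"angular": [0,0,0]},
    {"gripper": 0.0,"dp": [0,0,0],"angular": [0,0,0]}
  ]
}}

```text
time_s: 17.45
tool_pos: [0.4851, -0.1347, 0.0411]
ee_rot: [-1.925, -2.483, 0.0]
ft_force: [-1.7, 0.2, 5.6]
finger_gap: 0.0155
```

```bash
python3 - <<'E'
from h import *
plan([.4855,-.135,.12],HD)
E
```

```text
t 17.45 pos [ 0.4851 -0.1347  0.0411] F [-1.7  0.2  5.6] gap 0.0155 j [-0.41  0.49  1.91 -0.    0.75 -0.66]
axes x [-0.249  0.968 -0.   ] z [-0. -0. -1.]
dp [-0.005  0.004 -0.987] ang [-0.     0.    -0.002]
```

Gap is 15.5 mm, which fits the 16 mm shank. I lift gently, straight up.

>>> {"op": "carry_out", "data": {
  "increments": [
    {"gripper": 0.0,"dp": [0,0,-0.1],"angular": [0,0,0]},
    {"gripper": 0.0,"dp": [0,0,-0.25],"angular": [0,0,0]},
    {"gripper": 0.0,"dp": [0,0,-0.4],"angular": [0,0,0]},
    {"gripper": 0.0,"dp": [0,0,-0.55],"angular": [0,0,0]},
    {"gripper": 0.0,"dp": [0,0,-0.7],"angular": [0,0,0]},
    {"gripper": 0.0,"dp": [0,0,-0.85],"angular": [0,0,0]},
    {"gripper": 0.0,"dp": [0,0,-1],"angular": [0,0,0]},
    {"gripper": 0.0,"dp": [0,0,-1],"angular": [0,0,0]}
  ]
}}

```text
time_s: 18.25
tool_pos: [0.4864, -0.1352, 0.1228]
ee_rot: [1.923, 2.48, 0.001]
ft_force: [0.6, -0.5, -2.4]
finger_gap: 0.0154
```

```bash
python3 - <<'E'
from h import *
s=arm.get_image('scene');save(cv2.resize(s['frame'][130:250,150:310],None,fx=5,fy=5),'l1.png')
for n in ['test_bar','broken_end']:
    print(n,[(np.round(r['conf'],2),np.round(r['uv'],1)) for r in arm.pinpoint(n,s)])
C=cloud(s)
for r in arm.trace('test_bar',s):
    m=r['pixels']&(s['depth']>0);print(r['conf'],r['uv'],np.round(np.percentile(C[m],[3,50,97],axis=0),3).tolist())
# stand/lens refinement
import pickle;P=pickle.load(open('P0.pkl','rb'))
for n,p in P.items():
    C=cloud(p);m=(p['depth']>0)&(C[...,0]>.40)&(C[...,0]<.6)&(C[...,1]>.10)&(C[...,1]<.185)&(C[...,2]>.15)&(C[...,2]<.26)
    X=C[m];a=np.array([np.cos(np.radians(25))*np.cos(np.radians(82.8)),np.cos(np.radians(25))*np.sin(np.radians(82.8)),np.sin(np.radians(25))])
    s_=X@a;l=np.cross([0,0,1],a);l/=np.linalg.norm(l);u=np.cross(a,l)
    print(n,len(X),'axial',np.percentile(s_,[1,5,50,95]),'lat',np.percentile(X@l,[1,99]),'up',np.percentile(X@u,[1,99]))
    L=np.array([.4926,.1626,.195]);print(' stand-lens', L@a,L@l,L@u);L=np.array([.490,.1667,.195]);print(' pin', L@a,L@l,L@u)
plan([.4855,-.135,.12],HD)
E
```

```text
test_bar [(np.float64(0.68), array([261.8, 251.5])), (np.float64(0.6), array([324.2, 150.3])), (np.float64(0.48), array([225. , 183.5])), (np.float64(0.43), array([181.8, 199.1]))]
broken_end [(np.float64(0.62), array([272. , 272.6])), (np.float64(0.48), array([165.1, 202. ]))]
0.65 [265.3, 251.4] [[0.611, -0.176, 0.008], [0.659, -0.151, 0.014], [0.717, -0.128, 0.02]]
0.61 [185.6, 197.3] [[0.34, -0.235, -0.0], [0.36, -0.208, 0.008], [0.374, -0.185, 0.013]]
scene 279 axial [0.28389541 0.28450791 0.29396068 0.31415442] lat [-0.50198572 -0.43854238] up [0.06118604 0.11836439]
 stand-lens 0.2845688582593511 -0.46833651808995586 0.08246205631892614
 pin 0.28796008424259406 -0.4652431536089246 0.08088070167240573
top 403 axial [0.28725594 0.28873655 0.30183573 0.31491129] lat [-0.50035292 -0.43579132] up [0.0793919  0.11634343]
 stand-lens 0.2845688582593511 -0.46833651808995586 0.08246205631892614
 pin 0.28796008424259406 -0.4652431536089246 0.08088070167240573
t 18.45 pos [ 0.4847 -0.1345  0.1205] F [ 0.5  1.2 -2.4] gap 0.0154 j [-0.41  0.36  1.84 -0.    0.94 -0.66]
axes x [-0.249  0.968  0.   ] z [-0.001  0.    -1.   ]
dp [-0.008  0.008  0.006] ang [-0.001 -0.001 -0.002]
```

View pics/l1.png

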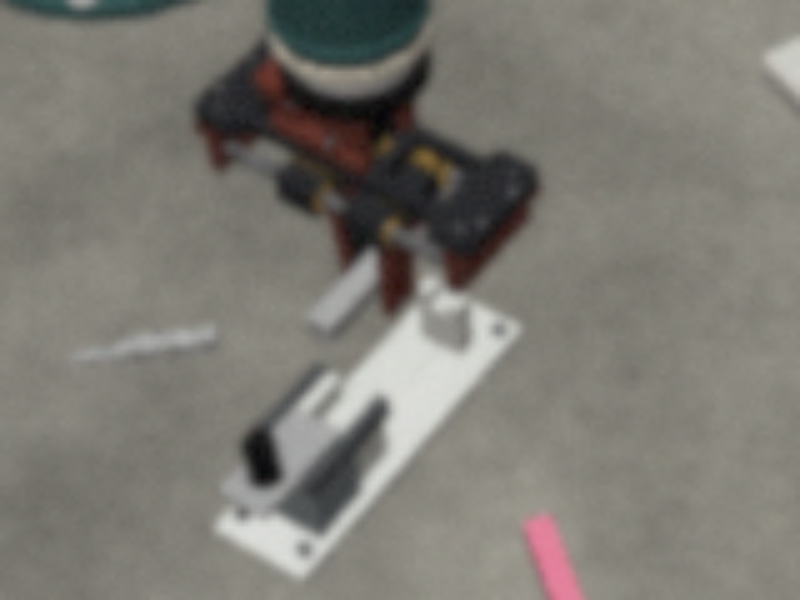

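The bar is lifted clear of the holder (tail at (330,320)) and the slide is still out. Lens estimates from the stand, ring and network agree to within about 4 mm. I plan a pose 40 mm short of the goal along the axis.

```bash
cat >> h.py <<'E'
CH=82.8
A=np.array([np.cos(np.radians(25))*np.cos(np.radians(CH)),np.cos(np.radians(25))*np.sin(np.radians(CH)),np.sin(np.radians(25))])
VP=np.array([.4867,.1094,.1698])
def goal(back=0.,L=.074): # L grasp point to broken face
    g=VP-A*(L+back); return g+.008*Rt(CH,25)[:,2]
E
python3 - <<'E'
from h import *
print(goal(.04));plan(goal(.04),CH,25)
E
```

```text
[0.47417443 0.0102499  0.11437106]
t 18.45 pos [ 0.4847 -0.1345  0.1205] F [ 0.5  1.2 -2.4] gap 0.0154 j [-0.41  0.36  1.84 -0.    0.94 -0.66]
axes x [-0.249  0.968  0.   ] z [-0.001  0.    -1.   ]
dp [1.786 0.323 0.077] ang [-0.106  0.548  0.473]
```

>>> {"op": "carry_out", "data": {
  "increments": [
    {"gripper": 0.0,"dp": [0.2,0.05,0],"angular": [0,0,0.05]},
    {"gripper": 0.0,"dp": [0.4,0.1,0],"angular": [-0.02,0.1,0.12]},
    {"gripper": 0.0,"dp": [0.6,0.15,0],"angular": [-0.04,0.2,0.2]},
    {"gripper": 0.0,"dp": [0.8,0.2,0],"angular": [-0.06,0.3,0.28]},
    {"gripper": 0.0,"dp": [1,0.25,0],"angular": [-0.08,0.4,0.36]},
    {"gripper": 0.0,"dp": [1,0.3,0],"angular": [-0.1,0.5,0.44]},
    {"gripper": 0.0,"dp": [1,0.32,0],"angular": [-0.106,0.548,0.473]},
    {"gripper": 0.0,"dp": [1,0.32,0],"angular": [-0.106,0.548,0.473]}
  ]
}}

```text
time_s: 19.25
tool_pos: [0.4897, -0.0518, 0.1197]
ee_rot: [-2.114, -1.859, -0.468]
ft_force: [0.3, 0.2, -2.2]
finger_gap: 0.0157
```

```bash
python3 - <<'E'
from h import *
plan(goal(.04),CH,25)
E
```

```text
t 19.25 pos [ 0.4897 -0.0518  0.1197] F [ 0.3  0.2 -2.2] gap 0.0157 j [-0.55  0.43  1.85  0.45  1.09 -0.68]
axes x [0.116 0.899 0.423] z [ 0.053  0.419 -0.906]
dp [ 0.647 -0.292  0.375] ang [ 0.     0.    -0.003]
```

>>> {"op": "carry_out", "data": {
  "increments": [
    {"gripper": 0.0,"dp": [0.15,-0.1,0.1],"angular": [0,0,0]},
    {"gripper": 0.0,"dp": [0.3,-0.2,0.2],"angular": [0,0,0]},
    {"gripper": 0.0,"dp": [0.5,-0.29,0.3],"angular": [0,0,0]},
    {"gripper": 0.0,"dp": [0.65,-0.29,0.375],"angular": [0,0,0]},
    {"gripper": 0.0,"dp": [0.65,-0.29,0.375],"angular": [0,0,0]},
    {"gripper": 0.0,"dp": [0.65,-0.29,0.375],"angular": [0,0,0]},
    {"gripper": 0.0,"dp": [0.65,-0.29,0.375],"angular": [0,0,0]},
    {"gripper": 0.0,"dp": [0.65,-0.29,0.375],"angular": [0,0,0]}
  ]
}}

```text
time_s: 20.05
tool_pos: [0.4751, 0.0108, 0.1157]
ee_rot: [-2.114, -1.863, -0.469]
ft_force: [0.5, 1.0, -2.4]
finger_gap: 0.0161
```

```bash
python3 - <<'E'
from h import *
plan(goal(0),CH,25)
s=arm.get_image('scene');t=arm.get_image('top')
import pickle;pickle.dump((s,t),open('P1.pkl','wb'))
for p,n in ((s,'s'),(t,'t')):
    print(n,[(np.round(r['conf'],2),np.round(r['uv'],1)) for r in arm.pinpoint('broken_end',p)])
    q=proj(p,VP-.04*A);print(q,proj(p,VP)); c=np.round(q).astype(int)
    i=p['frame'].copy();
    save(cv2.resize(i[c[1]-60:c[1]+60,c[0]-80:c[0]+80],None,fx=5,fy=5,interpolation=cv2.INTER_CUBIC),'g1'+n+'.png');print(c)
E
```

```text
t 20.05 pos [0.4751 0.0108 0.1157] F [ 0.5  1.  -2.4] gap 0.0161 j [-0.45  0.39  1.93  0.49  1.02 -0.63]
axes x [0.113 0.9   0.422] z [ 0.055  0.418 -0.907]
dp [ 0.486 -0.011  0.011] ang [0.002 0.001 0.   ]
s [(np.float64(0.79), array([273.8, 272.6])), (np.float64(0.56), array([281.6, 137.8])), (np.float64(0.51), array([164.6, 200.8]))]
[280.67298972 141.05169622] [291.09257188 131.76229063]
[281 141]
t [(np.float64(0.66), array([283.4, 139.6])), (np.float64(0.61), array([180.4, 225.4])), (np.float64(0.37), array([188.8, 120.2]))]
[180.89398354 227.48189146] [164.3237916  225.28134425]
[181 227]
```

View pics/g1s.png

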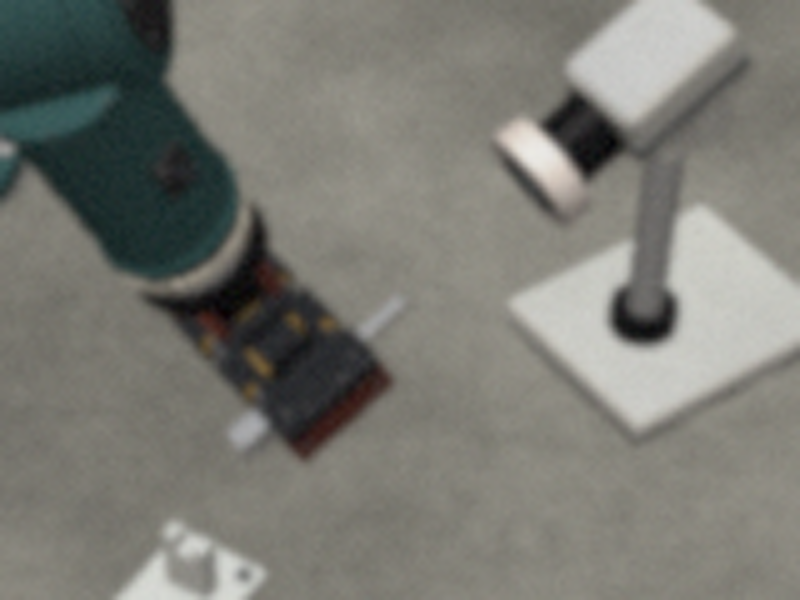

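View pics/g1t.png

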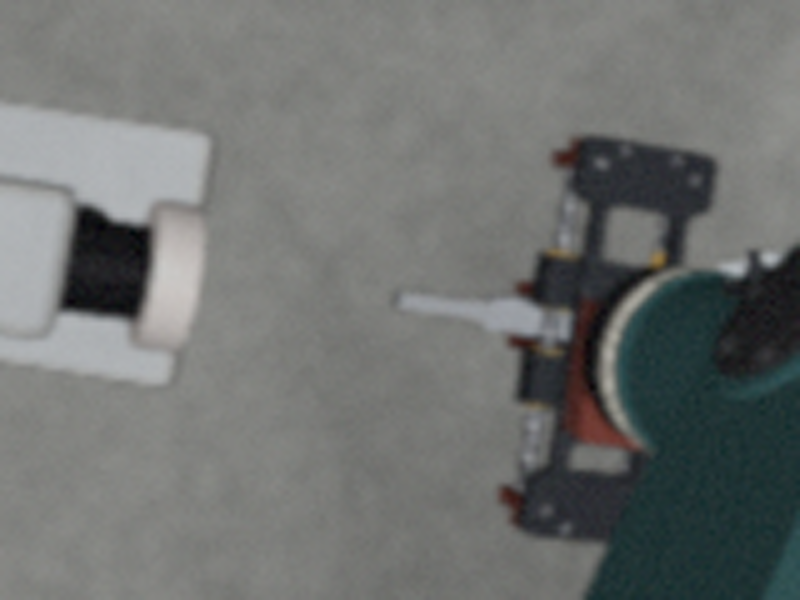

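The tip is at (397,300) in the top crop and (403,299) in the scene crop, against a predicted (400,300), so it is within about 2 mm. Now I advance the last 39 mm along the axis, slowly.

>>> {"op": "carry_out", "data": {
  "increments": [
    {"gripper": 0.0,"dp": [0.06,0,0],"angular": [0,0,0]},
    {"gripper": 0.0,"dp": [0.14,0,0],"angular": [0,0,0]},
    {"gripper": 0.0,"dp": [0.22,0,0],"angular": [0,0,0]},
    {"gripper": 0.0,"dp": [0.3,0,0],"angular": [0,0,0]},
    {"gripper": 0.0,"dp": [0.38,0,0],"angular": [0,0,0]},
    {"gripper": 0.0,"dp": [0.44,0,0],"angular": [0,0,0]},
    {"gripper": 0.0,"dp": [0.485,0,0],"angular": [0,0,0]},
    {"gripper": 0.0,"dp": [0.485,0,0],"angular": [0,0,0]}
  ]
}}

```text
time_s: 21.05
tool_pos: [0.4789, 0.0468, 0.1322]
ee_rot: [-2.112, -1.864, -0.469]
ft_force: [-0.3, -0.2, -2.6]
finger_gap: 0.0155
```

>>> {"op": "carry_out", "data": {
  "increments": [
    {"gripper": 0.0,"dp": [0,0,0],"angular": [0,0,0]},
    {"gripper": 0.0,"dp": [0,0,0],"angular": [0,0,0]},
    {"gripper": 0.0,"dp": [0,0,0],"angular": [0,0,0]},
    {"gripper": 0.0,"dp": [0,0,0],"angular": [0,0,0]},
    {"gripper": 0.0,"dp": [0,0,0],"angular": [0,0,0]},
    {"gripper": 0.0,"dp": [0,0,0],"angular": [0,0,0]},
    {"gripper": 0.0,"dp": [0,0,0],"angular": [0,0,0]},
    {"gripper": 0.0,"dp": [0,0,0],"angular": [0,0,0]}
  ]
}}

```text
time_s: 21.85
tool_pos: [0.4789, 0.0463, 0.132]
ee_rot: [-2.113, -1.863, -0.469]
ft_force: [-0.7, -0.1, -2.3]
finger_gap: 0.0161
```

```bash
python3 - <<'E'
from h import *
plan(goal(0),CH,25)
s=arm.get_image('scene');t=arm.get_image('top')
l=np.cross([0,0,1],A);l/=np.linalg.norm(l);u=np.cross(A,l);W=np.stack([A,l,u])
be={}
for p,n in ((s,'s'),(t,'t')):
    r=[r for r in arm.pinpoint('broken_end',p)];q=proj(p,VP)
    r=[x for x in r if np.linalg.norm(np.array(x['uv'])-q)<15]; print(n,q,[(x['uv'],x['conf']) for x in r])
    if r: be[n]=r[0]['uv']
    C=cloud(p);D=(C-VP)@W.T
    m=(p['depth']>0)&(np.abs(D[...,1])<.02)&(np.abs(D[...,2])<.02)&(D[...,0]<.03)&(D[...,0]>-.035)
    X=D[m];print(' thin part vs VP frame: tip axial',np.sort(X[:,0])[-5:],'lat mean',X[:,1].mean(),np.percentile(X[:,1],[5,95]),'up',np.percentile(X[:,2],[5,50,95]),len(X))
    if len(X)>5:print(' slopes',np.polyfit(X[:,0],X[:,1],1),np.polyfit(X[:,0],X[:,2],1))
    m=(p['depth']>0)&(np.abs(D[...,1])<.06)&(np.abs(D[...,2])<.06)&(D[...,0]<.09)&(D[...,0]>.045)
    X=D[m];print(' ring: lens axial',np.percentile(X[:,0],[1,5]),'lat mid',np.percentile(X[:,1],[1,99]).mean(),np.ptp(np.percentile(X[:,1],[1,99])),'up top',np.percentile(X[:,2],99))
    c=np.round(q).astype(int);save(cv2.resize(p['frame'][c[1]-60:c[1]+60,c[0]-80:c[0]+80],None,fx=5,fy=5,interpolation=cv2.INTER_CUBIC),'f1'+n+'.png')
if len(be)==2:
    x,e=tri(s,be['s'],t,be['t']);print('tri',x,e,'err',W@(x-VP))
k=[np.round(atz(s,r['uv'],.098),3) for r in arm.pinpoint('gate_knob',s)];print(k)
E
```

```text
t 21.85 pos [0.4789 0.0463 0.132 ] F [-0.7 -0.1 -2.3] gap 0.0161 j [-0.38  0.36  1.93  0.5   1.02 -0.55]
axes x [0.113 0.899 0.422] z [ 0.054  0.419 -0.907]
dp [-0.005 -0.003  0.007] ang [0.001 0.001 0.   ]
s [291.09257188 131.76229063] [([291.2, 127.4], 0.68)]
 thin part vs VP frame: tip axial [-0.00145424 -0.00119365 -0.00090119  0.00076015  0.00094568] lat mean -0.0018996328686346686 [-0.00567991  0.00402953] up [9.02219981e-05 3.99451979e-03 8.52594554e-03] 37
 slopes [ 0.00984015 -0.00176999] [-0.00437233  0.00387058]
 ring: lens axial [0.05857581 0.05898762] lat mid -0.0010132481335996864 0.06249949652558194 up top 0.03621948144787324
t [164.3237916  225.28134425] [([168.9, 225.0], 0.56)]
 thin part vs VP frame: tip axial [0.00223255 0.00234929 0.00329647 0.00364255 0.00372852] lat mean -0.001172210123808678 [-0.00553945  0.00348893] up [-0.00031983  0.00342921  0.0062881 ] 72
 slopes [-0.0118681  -0.00135491] [-0.03135802  0.00284443]
 ring: lens axial [0.06188853 0.0632895 ] lat mid 0.0012828045296517463 0.0649318708057207 up top 0.03422228975601608
tri [0.49133653 0.09753253 0.19603966] 0.009524382071453591 err [ 0.00094525 -0.00608736  0.02851148]
[array([ 0.688, -0.435,  0.098]), array([ 0.518, -0.238,  0.098])]
```

View pics/f1s.png

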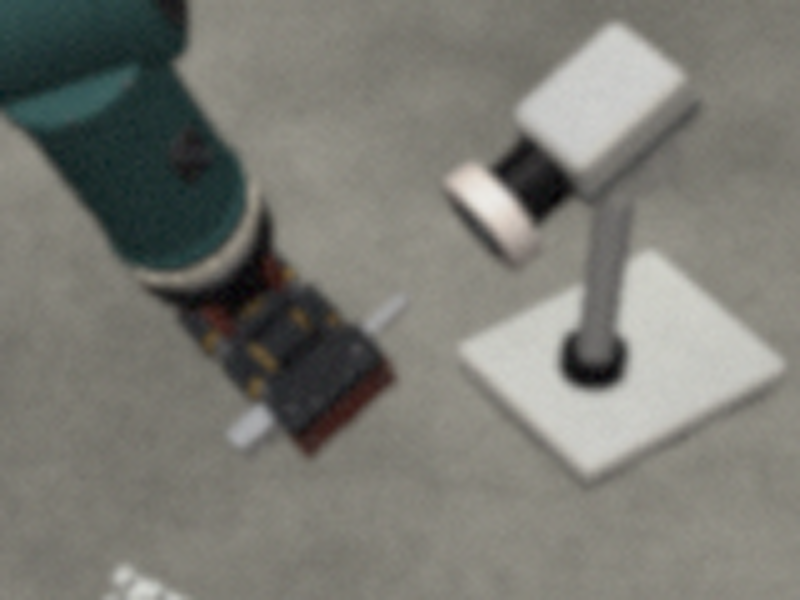

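View pics/f1t.png

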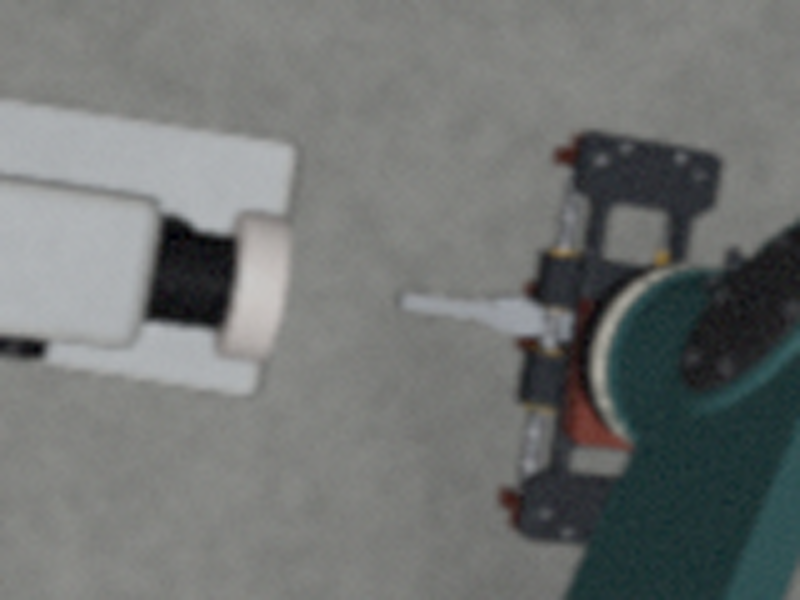

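In both crops the tip sits within about 1 px of the predicted view point (scene (405,298), top (403,300), target about (400,300)). The depth cloud puts it within about 4 mm along the axis and 2 mm across, with slopes under 0.03 rad. The network's broken-end marks are 4–5 px off and do not meet when triangulated (9.5 mm miss), so I reject them. Handing in.

```bash
python3 - <<'E'
from h import *
print(arm.finish_job());s=arm.sense();print(s['time_s'],s['tool_pos'],s['finger_gap'])
E
```

```text
the job is handed in; nothing more can be done
None
the job is handed in; nothing more can be done
```

I pulled the slide out to its stop and left it out, then lifted the larger grey test piece from the unpainted holder. I handed in at about 22 s with the gripper holding the piece at the view point, broken end to the lens. No verdict was reported.

- **Slide:** it moved 25.5 mm and then hit the stop, with the force rising to 18 N for only 0.7 mm more travel. The last picture still showed the knob in its pulled-out place.
- **Position:** in the depth clouds, the broken face is within about 4 mm of the view point along the lens axis and 2 mm across it. Its axis is within about 0.03 rad of the lens axis. The tip showed within about 1 px of its target in both pictures.
- **Grip:** the fingers were closed on the shank at about 16 mm, with the arm still. No contact with the camera showed in the forces or pictures. I did not re-measure the jar, eyepiece and mount, but the arm stayed well clear of them.
- **Check that disagreed:** the network's last broken-end marks were 4–5 px off in each view. Triangulated, they missed each other by 9.5 mm and put the tip 29 mm too high. I rejected them because the depth clouds and the crops both contradicted them.

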